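Function-test the latching stop button

ROBOT

A 6-joint arm with a two-finger parallel gripper is mounted at the origin on a cart in front of the work surface, level with it; the furniture and walls round the work are solid. World frame = base frame: x ahead of the robot, y to its left, z up, the work surface at z = 0. Lengths are in m, angles in rad, forces in N, time in s.
With the tool pointing down it reaches from about 0.2 to 0.875 m from the base axis. Payload 3.4 kg.
Tool frame: the origin (TCP) lies between the finger pads; the fingertips stand 25 mm ahead of it and the grasp point (between the pads) lies 6 mm ahead of it (r.nose_length is the z of the fingertips in the tool frame, in m); z points along the fingers, x is the direction in which the jaws open and shut, and the axes are right-handed (so a half turn about z gives the same grasp; the last joint's range is limited). The gripper opens to 94 mm and grips with 3 to 60 N. Pads are 16 mm wide; open, the fingers measure 119 mm over their backs; the gripper's body (75 mm by 177 mm) begins 78 mm behind the grasp point.
Start: joints at [1.031, 0.276, 1.505, -0, 1.361, -0.121], TCP at [0.234, 0.525, 0.23] pointing down, gripper open.
Joint ranges: [-2.89, 2.89], [-0.75, 2.08], [0.22, 2.7], [-1.18, 4.32], [0.11, 2.71], [-2.7, 2.7]. Speed limits (rad/s): [2.57, 2.57, 3.14, 3.14, 3.14, 3.14].

INTERFACE

Orientations are given as a unit quaternion [w, x, y, z].
In Python, from plant import r, gripper_to, inverse_kinematics, vision, models, telemetry gives the robot as it stands. Calls block until the motion is done:
- r.move_to(position, orientation): joint-space move of the TCP to a pose.
- r.move_l(position, rot=None, vel=0.15, guard=None): straight line of the TCP; rot=None keeps the orientation; vel is the mean speed in m/s. With guard (N) it stops when the force on the tool has changed by that much, and returns True; else False.
- r.movej(angles): joint-space move.
- gripper_to(opening, f_grip=None): finger opening in m; f_grip is the grip in N (None keeps the last); returns when the fingers have stopped.
- r.hold(seconds).
- inverse_kinematics(position, orientation): joint angles nearest the present ones, or None.
- vision.snapshot(name): name is "side" or "top"; returns the picture (384x512x3 uint8, red, green, blue); there is no depth.
- vision.get_calibration(name): a dict with "fx", "fy", "cx", "cy" (pixels), "D" ([k1, k2, p1, p2, k3] as OpenCV has them; the pictures are not rectified), "position" and "orientation" of the camera in the world. Camera axes: x right, y down, z forward; pixel columns grow to the right and rows downward; lengths in m; the calibration is good to about 2 mm. A picture is of the moment at which its call begins. get_calibration takes no time and is no camera call.
A pose or a line that the arm cannot do raises r.PlanningError and nothing moves.
- r.sign_off(): hands the job in, once; it reports no verdict.
Trained networks look in the newest picture that a camera, given by its name, has taken for a name from the list of things; names that differ only in an ending like _2 or _b are one class to them, and where a whole thing is asked for, a point or a joint stands for the part that bears it (a point fixed in the world has none). Each returns a list of dicts, best first, with "score" (0 to 1); they miss things now and then, are a little off and sometimes report something else, mostly with a low value. They report only what shows in the picture. A call takes as long as a camera call.
- models.boxes_of(thing, camera): "at" ([x, y, z] in m, in world coordinates, good to about 4 mm: the middle of the surface that is visible of it).
- models.regions_of(thing, camera): "pixels" (384x512 bool, what is visible of it).
- models.mark_of(thing, camera): "at" ([x, y, z] in m, in world coordinates, good to about 4 mm: a listed point, or the origin of a listed thing).
Readings, each from a call of its own:
- telemetry.current_t(): time.
- telemetry.current_joints(): joint angles.
- telemetry.current_dq(): joint speeds.
- telemetry.current_joint_efforts(): joint torques, N m.
- telemetry.current_ee_pos(): TCP position.
- telemetry.current_tool_rot(): TCP orientation.
- telemetry.current_wrist_force(): force on the tool from outside, world axes, zero at the start.
- telemetry.current_torque(): the same for the moment, N m.
- telemetry.current_opening(): finger opening in m.
Only numpy, scipy, OpenCV 4.12 (cv2) and the standard library are available. Lean on these libraries where they do the work, as an engineer would, in place of code of your own. Each camera call takes 0.05 s, during which the arm holds its last target.

TASK

Test the stop station on the desk, the grey box with the wide mushroom button. With a fingertip, press the mushroom button straight in until it latches, and take the finger off it so that it stays in by itself. Then push the tooth on its top round clockwise (seen from above) with a fingertip until the button lets go and comes up, and let it spring back to where it was. Do not press the small start button on the other grey box, and leave the other things on the desk where they are.

Things in the scene. Friction and masses are not known exactly. Their poses are not given: they have to be found in the camera images.
- stop_station: Stop station: grey box 100 x 100 x 50 mm fixed to the desk, with a wide white mushroom button in the middle of its top. Origin: centre of its underside, on the desk. Axes: z up, x to the box's back (cable gland), y to its left.
- stop_top (a point): Centre of the mushroom head's flat top, on its axis; rises and turns with the head, axes as stop_tooth. The head is a white disc 84 mm across, 14 mm thick, top 80 mm above the desk when up. A tooth stands on it towards point +y; the rest is bare, with a thin black arrow, and may be pressed anywhere, best at the centre or a little to point -y.
- stop_tooth (a point): Middle of the tooth's upright pushing face, 29 mm from the button's axis, 10 mm above the disc; moves with the head. The tooth spans 18 to 39.5 mm from the axis, is 20 mm tall; from the upright face, 6 mm to -x of the axis, a 7 mm flat top and a 45 degree ramp follow towards +x. Axes: y outward; x: the way to push now (clockwise from above); as the station's axes when untwisted.
- stop_press (a joint): How far the mushroom button is pushed in, m: 0 up, 0.010 the end stop. Its spring takes 2 N at first and 4.5 N at the end, and up to about 3 N more while passing the catch. Pushed beyond 0.0085 and let go, it stays latched at about 0.008. Twisted out of the latch, it springs up to 0.
- stop_turn (a joint): Twist of the mushroom head, rad, growing clockwise from above: 0 at rest, 1.0 the end stop. A return spring of 0.024 to 0.054 N m (about 1 to 2 N at the tooth) turns it back to 0 when let go. A button that is latched in lets go at a twist of about 0.45 to 0.5 and comes up 8 mm.
- start_station: Start station: grey box of the same size, 100 x 100 x 50 mm, fixed to the desk, with a small flat button. Origin: centre of its underside. Not to be operated.
- start_press (a joint): How far the small white start button (34 mm across, its flat top 64 mm above the desk, in a steel collar) is pushed in, m: 0 up, 0.006 fully in. To be left alone.
- weight: Brass check weight with a knob, 38 mm across, 60 mm tall, loose. Origin: centre of its underside. To be left alone.
- jaw_insert: Grey serrated steel jaw insert 64 x 28 x 19 mm, loose. Origin: centre of its underside. To be left alone.
- tape: Roll of beige tape lying flat, 96 mm across, 25 mm high, loose. Origin: centre of its underside. To be left alone.
- marker: White and black marker pen 135 mm long, 16 mm thick, lying loose along its y axis. Origin: under its middle. To be left alone.

How it is judged:
On the way, in this order (a step that is already met when the one before it is completed fails the run):
1. the mushroom button is pressed in past its catch, not twisted (value of joint stop_press above 0.0084 m and value of joint stop_turn below 0.3 rad).
2. untouched, it stays latched in (value of joint stop_press above 0.0065 m and value of joint stop_turn below 0.3 rad and contact force between each of the arm, the fingers and stop_press below 0.1 N), for 0.2 s.
3. the latched button is twisted clockwise (value of joint stop_turn above 0.3 rad and value of joint stop_press above 0.005 m).
4. it comes up (value of joint stop_press below 0.002 m), for 0.1 s.
At the end, for the whole second after the job is handed in: The mushroom button is up (within 2 mm) and turned back (within 0.15 rad), the start button is up, and the weight, jaw insert, tape roll and marker lie within 30 mm of where they were (value of joint each of stop_press, start_press below 0.002 m and value of joint stop_turn below 0.15 rad and distance of each of weight, jaw_insert, tape, marker from where it was at the start of the episode below 0.03 m); the robot touches nothing.
It fails at once if the start button is pressed (value of joint start_press above 0.003 m).
It fails at once if a thing on the desk is shoved, lifted or carried (distance of any of weight, jaw_insert, tape, marker from where it was at the start of the episode above 0.03 m).
It also fails if it takes over 38 s, if anything falls off the work surface, if the arm or the gripper's body presses on something with over 40 N, if the wrist force passes 120 N, or if a joint passes its speed limit or range.

## Working session

There is one attempt and no reset: what is moved stays moved. The work goes in short steps, each a Python script; the robot and the scene stay as the last script left them, time stands still between calls to the robot, and variables do not carry over. Pictures are saved under pics/ and viewed, and the job is handed in when it is done.

```bash
mkdir -p pics
python3 - <<'E'
from plant import r, vision, models, telemetry
import cv2,numpy as np
for c in("top","side"):
    im=vision.snapshot(c); cv2.imwrite(f"pics/{c}0.png",im[:,:,::-1])
    for n in ("stop_top","stop_tooth","stop_station","start_station","weight","jaw_insert","tape","marker"):
        for d in models.mark_of(n,c)[:2]: print(c,n,np.round(d["at"],4),round(d["score"],2))
    k=vision.get_calibration(c);print(k)
print(telemetry.current_t(),telemetry.current_tool_rot(),r.nose_length,telemetry.current_opening())
E
```

```text
top stop_top [0.5225 0.1389 0.0794] 0.6
top stop_tooth [0.5251 0.1675 0.0875] 0.96
top stop_station [ 0.5233  0.1364 -0.0036] 0.97
top start_station [ 0.505   0.3893 -0.0016] 0.56
top weight [ 0.5098  0.5144 -0.0021] 0.67
top weight [ 0.3921  0.5228 -0.0006] 0.6
top jaw_insert [0.3926 0.5256 0.0019] 0.71
top tape [0.6623 0.2822 0.0013] 0.79
top marker [0.3505 0.4362 0.0009] 0.91
{'fx': 398.3148462445699, 'fy': 398.3148462445699, 'cx': 250.4371407983936, 'cy': 187.6578342606341, 'D': array([-0.10722528,  0.        ,  0.        ,  0.        ,  0.        ]), 'position': array([0.40033927, 0.36366725, 0.93797499]), 'orientation': array([ 0.03224844, -0.69943831,  0.71241962, -0.04695084])}
side stop_top [0.5251 0.1358 0.0853] 0.65
side stop_tooth [0.5224 0.1644 0.0888] 0.83
side stop_station [ 0.5226  0.1394 -0.003 ] 0.79
side start_station [ 0.5048  0.3868 -0.004 ] 0.63
side start_station [0.52   0.1666 0.0892] 0.45
side weight [ 0.5078  0.5152 -0.0019] 0.66
side jaw_insert [3.897e-01 5.283e-01 2.000e-04] 0.67
side tape [ 0.6634  0.2776 -0.002 ] 0.74
side marker [ 0.3489  0.4343 -0.0013] 0.68
{'fx': 453.33693902874273, 'fy': 453.33693902874273, 'cx': 256.3770009407795, 'cy': 186.8765944115176, 'D': array([-0.05796564,  0.        ,  0.        ,  0.        ,  0.        ]), 'position': array([0.28832187, 1.04861976, 0.65052651]), 'orientation': array([ 0.069966  , -0.14007039,  0.88494773, -0.43858015])}
0.9 [-2.79721987e-05  8.38649686e-01  5.44671186e-01  5.64566092e-05] 0.025 0.09392818574518885
```

View pics/top0.png

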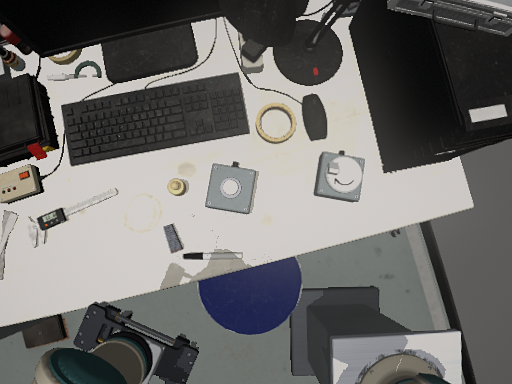

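View pics/side0.png

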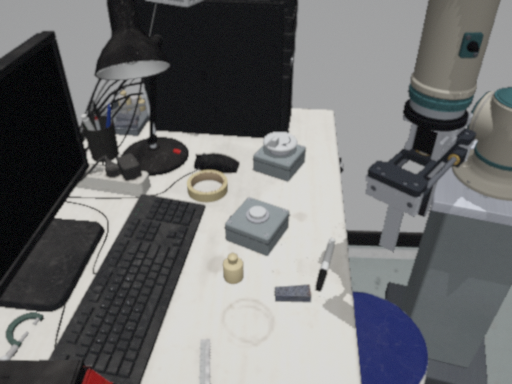

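```bash
cat > h.py <<'E'
from plant import r, gripper_to, inverse_kinematics, vision, models, telemetry
import cv2,numpy as np
from scipy.spatial.transform import Rotation as R
def cam(c):
    k=vision.get_calibration(c);K=np.array([[k["fx"],0,k["cx"]],[0,k["fy"],k["cy"]],[0,0,1]])
    q=k["orientation"];M=R.from_quat([q[1],q[2],q[3],q[0]]).as_matrix()
    return K,np.array(k["D"]),M,np.array(k["position"])
def proj(c,P):
    K,D,M,t=cam(c);P=np.atleast_2d(P).astype(float)
    return cv2.projectPoints(P,cv2.Rodrigues(M.T)[0],-M.T@t,K,D)[0][:,0]
def unproj(c,uv,z):
    K,D,M,t=cam(c);u=cv2.undistortPoints(np.array(uv,float).reshape(-1,1,2),K,D)[:,0]
    d=np.c_[u,np.ones(len(u))]@M.T
    return t+d*((z-t[2])/d[:,2])[:,None]
def loc(C,yaw,p):
    c,s=np.cos(yaw),np.sin(yaw);p=np.atleast_2d(p).astype(float)
    return np.c_[C[0]+c*p[:,0]-s*p[:,1],C[1]+s*p[:,0]+c*p[:,1],p[:,2]]
def overlay(c,im,C,yaw,zoom,out,turn=0,press=0):
    o=proj(c,[[C[0],C[1],.06]])[0];x0,y0=int(o[0])-45,int(o[1])-40
    x0=max(x0,0);y0=max(y0,0)
    a=cv2.resize(im[y0:y0+80,x0:x0+90,::-1],None,fx=4,fy=4,interpolation=cv2.INTER_CUBIC);b=a.copy()
    def line(P,col):
        q=((proj(c,P)-[x0,y0]+.5)*4*8).astype(int);cv2.polylines(b,[q],True,col,1,cv2.LINE_AA,3)
    line(loc(C,yaw,[[.05,.05,.05],[-.05,.05,.05],[-.05,-.05,.05],[.05,-.05,.05]]),(0,0,255))
    t=np.linspace(0,6.28,40);line(loc(C,yaw,np.c_[.042*np.cos(t),.042*np.sin(t),0*t+.08-press]),(0,200,0))
    for z in(.08,.1):line(loc(C,yaw-turn,[[-.006,.018,z-press],[-.006,.0395,z-press],[.001,.0395,z-press],[.001,.018,z-press]]),(255,0,0))
    cv2.imwrite(out,np.hstack([a,b]))
E
python3 - <<'E'
from h import *
for c in("top","side"):
    im=cv2.imread(f"pics/{c}0.png")[:,:,::-1]
    overlay(c,im,(.5237,.1375),-.2,4,f"pics/ov_{c}0.png")
a=cv2.imread("pics/ov_top0.png");b=cv2.imread("pics/ov_side0.png")
cv2.imwrite("pics/ov0.png",np.vstack([a[:300],b[:300]]))
E
```

```text
(no output)
```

View pics/ov0.png

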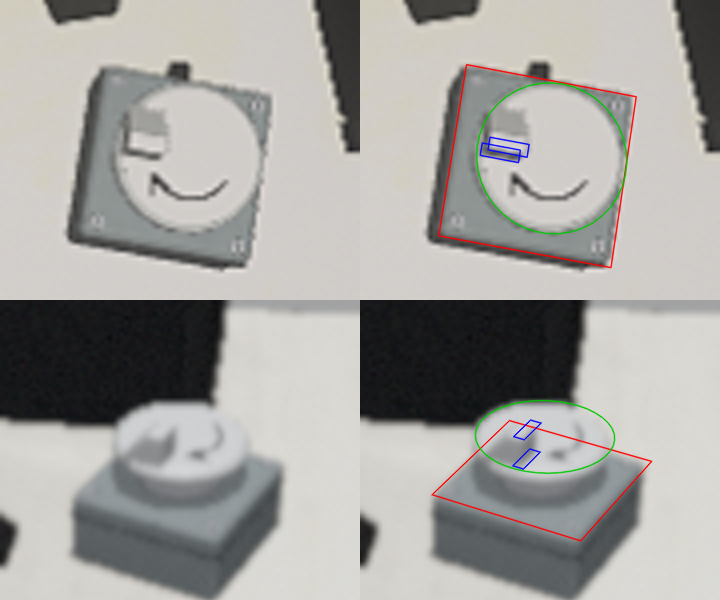

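```bash
cat >> h.py <<'E'
C=(.5232,.1372);YAW=-.2
def pose(p,th=0,yaw=YAW):
    """tip pos in head frame (turned clockwise by th) -> TCP pos, quat"""
    P=loc(C,yaw-th,[p])[0]+[0,0,.025]; a=(yaw-th)/2
    return P,np.array([0,np.cos(a),np.sin(a),0])
E
python3 - <<'E'
from h import *
gripper_to(0.0)
p,q=pose((0,-.008,.15));print(p,q,inverse_kinematics(p,q))
r.move_to(p,q)
p,q=pose((0,-.008,.09));r.move_l(p)
f0=telemetry.current_wrist_force()
p,q=pose((0,-.008,.069));print(r.move_l(p,vel=.03,guard=13))
print(telemetry.current_ee_pos()-[0,0,.025],telemetry.current_wrist_force()-f0)
p,q=pose((0,-.008,.13));r.move_l(p,vel=.1)
r.hold(.3)
print(telemetry.current_wrist_force()-f0,telemetry.current_t(),telemetry.current_opening())
im=vision.snapshot("side");cv2.imwrite("pics/side1.png",im[:,:,::-1])
overlay("side",im,C,YAW,4,"pics/ov_side1.png",press=.008)
E
```

```text
[0.52161065 0.12935947 0.175     ] [ 0.          0.99500417 -0.09983342  0.        ] [ 1.13596380e-01  2.57520997e-01  1.67469574e+00 -4.44089210e-16
  1.20937592e+00  3.13596380e-01]
True
[0.52231087 0.12935226 0.07022255] [-1.54924747 -0.28729047  5.19198905]
[-1.31624829  0.82153675 -0.03626039] 6.4 0.0008278477523925355
```

View pics/ov_side1.png

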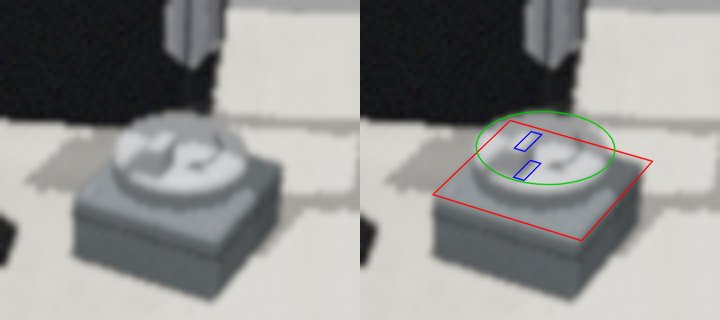

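Run:
```python
import cv2,numpy as np
f=lambda n:cv2.resize(cv2.imread(n)[125:185,245:315],None,fx=5.5,fy=5.5,interpolation=cv2.INTER_CUBIC)
cv2.imwrite("pics/cmp.png",np.hstack([f("pics/side0.png"),f("pics/side1.png")]))
```

```text
(no output)
```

View pics/cmp.png

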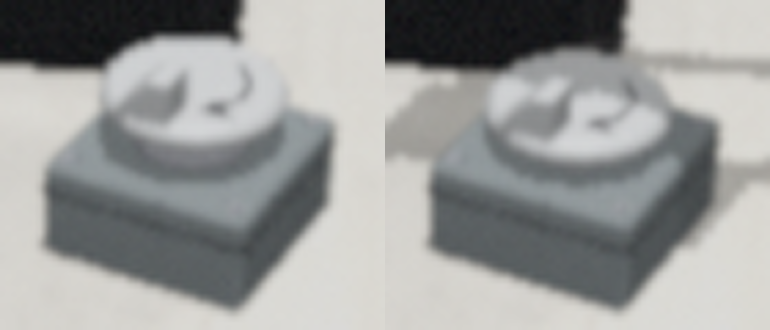

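Run:
```python
from h import *
Z=.083
p,q=pose((-.030,.029,.13));r.move_l(p,vel=.1)
p,q=pose((-.030,.029,Z));r.move_l(p,vel=.1)
r.hold(.2);f0=telemetry.current_wrist_force()
p,q=pose((-.0185,.029,Z));r.move_l(p,vel=.05)
print(telemetry.current_wrist_force()-f0)
for th in(.12,.24):
    p,q=pose((-.0185,.029,Z),th);r.move_l(p,rot=q,vel=.03)
    print(th,telemetry.current_wrist_force()-f0,telemetry.current_t())
a=[]
for c in("top","side"):
    im=vision.snapshot(c);overlay(c,im,C,YAW,4,f"pics/x.png",turn=.24,press=.008);a.append(cv2.imread("pics/x.png")[:300])
cv2.imwrite("pics/ov2.png",np.vstack(a))
```

```text
[-0.2114827  -0.59106985  0.43583035]
0.12 [-0.76899484 -0.75182405  1.40622189] 8.5667
0.24 [-0.4722617   0.46745382  0.86758183] 8.8583
```

View pics/ov2.png

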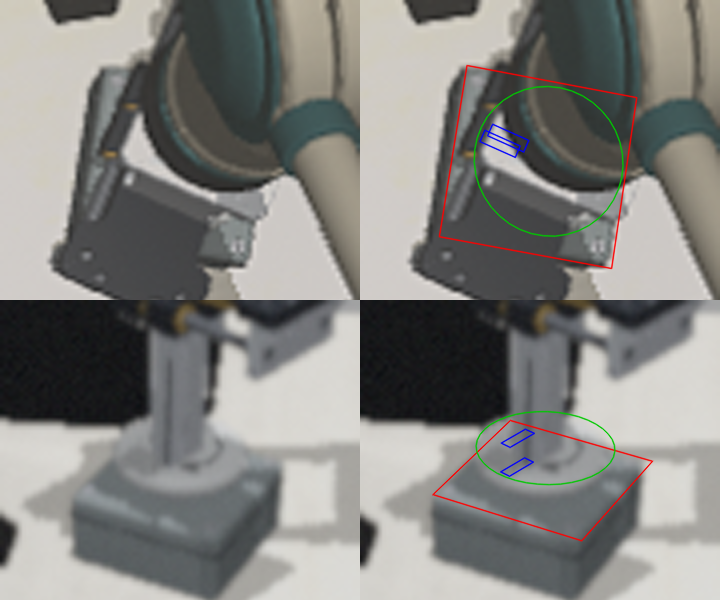

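Run:
```python
from h import *
Z=.083
for th in(.36,.48,.6,.7):
    p,q=pose((-.0185,.029,Z),th);r.move_l(p,rot=q,vel=.03)
    print(th,telemetry.current_wrist_force(),telemetry.current_t())
a=[]
im=vision.snapshot("side");overlay("side",im,C,YAW,4,f"pics/x3.png",turn=.7,press=0)
```

```text
0.36 [-0.69188767  1.19665286  0.05309797] 9.25
0.48 [-1.28983561  1.09788959  2.18364981] 9.5417
0.6 [-0.38369414 -0.70213256  0.76992739] 9.8333
0.7 [0.21697385 0.9650443  0.92134035] 10.1
```

View pics/x3.png

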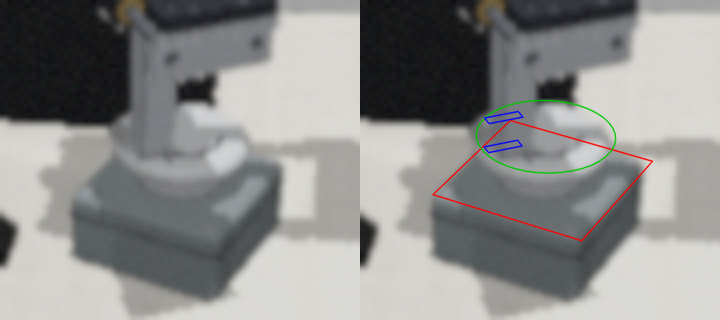

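The neck is showing again below the disc, at about (180,185), so the head has come up. I'll back along the arc, lift clear and check.

Run:
```python
from h import *
Z=.083
r.hold(.2)
for th in(.5,.25,0):
    p,q=pose((-.0185,.029,Z),th);r.move_l(p,rot=q,vel=.04)
p,q=pose((-.03,.029,Z));r.move_l(p,vel=.05)
p,q=pose((-.03,.029,.15));r.move_l(p,vel=.1)
p,q=pose((-.15,.02,.2));r.move_l(p,vel=.15)
r.hold(.3)
a=[]
for c in("top","side"):
    im=vision.snapshot(c);overlay(c,im,C,YAW,4,f"pics/x.png");a.append(cv2.imread("pics/x.png")[:300])
    cv2.imwrite(f"pics/{c}4.png",im[:,:,::-1])
    for n in ("stop_top","stop_tooth"):
        for d in models.mark_of(n,c)[:1]: print(c,n,np.round(d["at"],4),round(d["score"],2))
cv2.imwrite("pics/ov4.png",np.vstack(a));print(telemetry.current_t())
```

```text
top stop_top [0.5234 0.1381 0.0779] 0.86
top stop_tooth [0.5225 0.165  0.0843] 0.58
side stop_top [0.529  0.1338 0.0823] 0.57
side stop_tooth [0.5236 0.1622 0.0901] 0.66
14.3167
```

View pics/ov4.png

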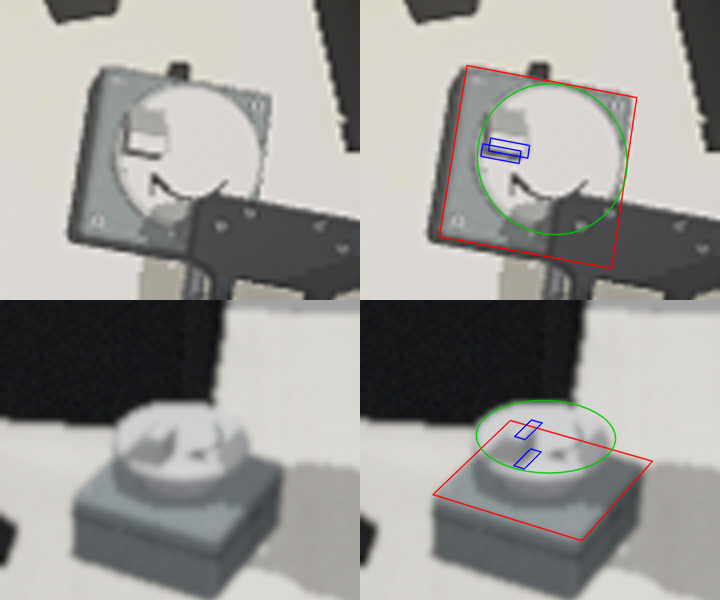

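View pics/side4.png

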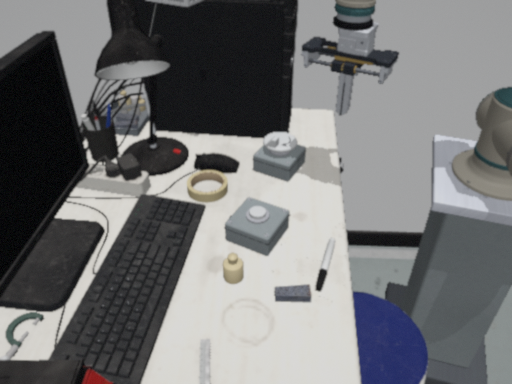

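The button is up at (280,143) and the tooth is back where it started. The weight (233,268), insert (293,293), tape (208,185) and marker (326,263) haven't moved, and the arm is clear of everything.

```bash
python3 -c "
from plant import r
r.sign_off()"
```

```text
the job is handed in; nothing more can be done
```

I ran the stop-station test and handed the job in at about 14 s of the 38 s allowed. The joint values can't be read directly, so these results come from pictures and force readings.

- **Press:** I pushed the mushroom button in with the closed fingertips until they were 70.2 mm above the desk, which is about 9.8 mm of travel. After I lifted the finger, the side picture showed the disc sitting lower by itself, so it had latched.
- **Twist:** I pushed the tooth clockwise along an arc of about 0.7 rad. The side picture then showed the button up again. The wrist force was too noisy to show the release itself.
- **Return:** I backed the finger off along the same arc and lifted it clear. In the last pictures the button is up and the tooth is back where it started.
- **Other things:** The start button, weight, jaw insert, tape and marker look unmoved, and the robot touches nothing.

**Disagreement:** the side camera put the button's position up to 6 mm from the top camera's. The button and tooth heights from both cameras were within about 6 mm of the values for a raised button.

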